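# Sort the salvaged instrument parts into their trays

## Task

Sort the five loose salvaged parts on the repair bench (two microscope eyepieces, two control knobs, one heat sink) into the three white trays: each goes into the tray whose far ledge carries a fixed sample of its kind, even if its size differs from the sample. Set every part down gently rather than dropping it, so that it ends flat on the tray floor, the same way up as it stood on the bench, with none on top of another; leave the drinking glass and the screwdriver where they are.

Things in the scene. Friction and masses are not known exactly. Their poses are not given: they have to be found in the camera images.
- eyepiece_tall: The taller of two loose eyepieces. Microscope eyepiece standing upright on its barrel: aluminium barrel 30 mm in diameter from 0 to 16 mm height, then a black round body 38 mm in diameter up to 54 mm, with a lens in the top. Origin: centre of its underside, z up along its axis. Loose, about 70 g.
- eyepiece_short: The shorter of two loose eyepieces. Microscope eyepiece standing upright on its barrel: aluminium barrel 30 mm in diameter from 0 to 16 mm height, then a black round body 38 mm in diameter up to 40 mm, with a lens in the top. Origin: centre of its underside, z up along its axis. Loose, about 55 g.
- knob_large: The larger of two loose knobs. Round fluted dark-grey instrument knob, 34 mm in diameter and 24 mm high, with a white pointer line on its top, standing on its flat underside. Origin: centre of its underside, z up. Loose, about 25 g.
- knob_small: The smaller of two loose knobs. Round fluted dark-grey instrument knob, 24 mm in diameter and 24 mm high, with a white pointer line on its top, standing on its flat underside. Origin: centre of its underside, z up. Loose, about 15 g.
- heat_sink: Aluminium heat sink with five upright fins on a base plate, 40 mm along its x (the fins run along x), 30 mm along its y, 26 mm high. Its outer fins are solid side faces to grip across y. Origin: centre of its underside, z up. Loose, about 50 g.
- tray_eyepieces: White open tray fixed to the bench, 140 x 136 x 18 mm (x, y, z); walls and floor 4 mm thick. Origin: centre of the box's underside; z up. At its +x side, away from the robot within 0.2 rad, is a ledge 10 mm high, x = 70 to 120 mm; fixed on it at x = 96 mm, y = 0 is a sample (not to be taken): an eyepiece like the loose ones, 54 mm high.
- tray_knobs: White open tray fixed to the bench, 140 x 136 x 18 mm (x, y, z); walls and floor 4 mm thick. Origin: centre of the box's underside; z up. At its +x side, away from the robot within 0.2 rad, is a ledge 10 mm high, x = 70 to 120 mm; fixed on it at x = 96 mm, y = 0 is a sample (not to be taken): a knob like the loose ones, 34 mm wide, 24 high.
- tray_heat_sinks: White open tray fixed to the bench, 140 x 136 x 18 mm (x, y, z); walls and floor 4 mm thick. Origin: centre of the box's underside; z up. At its +x side, away from the robot within 0.2 rad, is a ledge 10 mm high, x = 70 to 120 mm; fixed on it at x = 96 mm, y = 0 is a sample (not to be taken): a heat sink like the loose one, 26 mm high.
- tumbler: Bystander, not to be moved: empty drinking glass standing at one side of the trays, about 68 mm in diameter, 110 mm high. Origin: centre of its underside.
- screwdriver: Bystander, not to be moved: screwdriver lying on the bench at the other side of the trays, about 170 mm long along its x, under 35 mm high. Origin: the point on the bench under its middle.

How it is judged (in metres and radians):
At the end, for the whole second after the job is handed in: Each part is in the tray of its kind: its origin within 60 mm (tray x) and 58 mm (tray y) of the tray centre and under 10 mm above the tray underside (on its floor, not on a wall or another part), its z axis within 0.15 rad of vertical, at rest (under 0.02 m/s and 0.3 rad/s) (x of eyepiece_tall in the frame of tray_eyepieces between -0.06 and 0.06 m and y of eyepiece_tall in the frame of tray_eyepieces between -0.058 and 0.058 m and z of each of eyepiece_tall, eyepiece_short in the frame of tray_eyepieces below 0.01 m and angle between each of eyepiece_tall, eyepiece_short, knob_large, knob_small, heat_sink's own z axis and vertical below 0.15 rad and linear speed of each of eyepiece_tall, eyepiece_short, knob_large, knob_small, heat_sink below 0.02 m/s and angular speed of each of eyepiece_tall, eyepiece_short, knob_large, knob_small, heat_sink below 0.3 rad/s and x of eyepiece_short in the frame of tray_eyepieces between -0.06 and 0.06 m and y of eyepiece_short in the frame of tray_eyepieces between -0.058 and 0.058 m and x of knob_large in the frame of tray_knobs between -0.06 and 0.06 m and y of knob_large in the frame of tray_knobs between -0.058 and 0.058 m and z of each of knob_large, knob_small in the frame of tray_knobs below 0.01 m and x of knob_small in the frame of tray_knobs between -0.06 and 0.06 m and y of knob_small in the frame of tray_knobs between -0.058 and 0.058 m and x of heat_sink in the frame of tray_heat_sinks between -0.06 and 0.06 m and y of heat_sink in the frame of tray_heat_sinks between -0.058 and 0.058 m and z of heat_sink in the frame of tray_heat_sinks below 0.01 m); the robot touches nothing.
It fails at once if a part is dropped or thrown: one that the fingers do not touch moves faster than 0.6 m/s (a fall of about 18 mm) ((linear speed of eyepiece_tall above 0.6 m/s and contact force between eyepiece_tall and the fingers below 0.05 N) or (linear speed of eyepiece_short above 0.6 m/s and contact force between eyepiece_short and the fingers below 0.05 N) or (linear speed of knob_large above 0.6 m/s and contact force between knob_large and the fingers below 0.05 N) or (linear speed of knob_small above 0.6 m/s and contact force between knob_small and the fingers below 0.05 N) or (linear speed of heat_sink above 0.6 m/s and contact force between heat_sink and the fingers below 0.05 N)).
It fails at once if the drinking glass is moved by more than 20 mm (distance of tumbler from where it was at the start of the episode above 0.02 m).
It fails at once if the screwdriver is moved by more than 20 mm (distance of screwdriver from where it was at the start of the episode above 0.02 m).
It also fails if it takes over 128 s, if anything falls off the work surface, if the arm or the gripper's body presses on something with over 40 N, if the wrist force passes 120 N, or if a joint passes its speed limit or range.

## Robot

A 6-joint arm with a two-finger parallel gripper is mounted at the origin on the work surface. World frame = base frame: x ahead of the robot, y to its left, z up, the work surface at z = 0. Lengths are in m, angles in degrees, forces in N, time in s.
With the tool pointing down it reaches from about 0.4 to 0.825 m from the base axis. Payload 7 kg.
Tool frame: the origin (TCP) lies midway between the tips of the shut fingers; the grasp point (between the pads) lies 19 mm behind it; z points along the fingers, y is the line along which they close (so a half turn about z gives the same grasp; the last joint's range is limited). The gripper opens to 88 mm and grips with 3 to 60 N. Pads are 19 mm wide; open, the fingers measure 130 mm over their backs; the gripper's body (78 mm by 193 mm) begins 47 mm behind the grasp point.
Start: joints at [79.532, 20.546, 0.682, 0, -70.136, -16.507], TCP at [0.306, 0.602, 0.227] pointing down, gripper open.
Joint ranges: [-176.03, 176.03], [-82.01, 121.73], [-58.28, 71.71], [-173.87, 95.51], [-174.79, -0.11], [-173.66, 173.66]. Speed limits (degrees/s): [136.94, 136.94, 172.46, 180, 180, 180].

## Interface

Orientations are given as [roll, pitch, yaw] about the fixed x, y, z axes, in that order (R = Rz(yaw) Ry(pitch) Rx(roll)).
In Python, from plant import r gives the robot as it stands.
- The arm moves only by the tool drive_tool, never from a script. Its argument "commands" is a list of rows, each an object of numbers: "hand": the closure, from 0 (fully open) to 1 (shut); "tx", "ty", "tz": the shift along the world's x, y, z scaled (see below); "turn": the turn about the world's z scaled (see below). A call has 1 to 10 rows; each row is the pose to reach, as a shift and turn from the pose commanded when the call began; what a row does not reach only later rows make up. The controller multiplies each number of a shift by 0.6 m and each number of a turn by 90 degrees. A row lasts 1/10 s, in which the tool goes at most 50 mm and 8.59 degrees, less where a joint would pass 70% of its speed; a pose out of reach is approached as far as the arm can. A call with a number of a shift or a turn outside -1 to 1 is refused whole. A call with a gripper value outside its range is refused whole. The fingers move at their own pace and stop on an object; "grip_force" is the grip in N (left out, the last holds). Time passes only in rows, so rows that repeat a pose let the fingers close. It gives the time, the measured TCP pose, the force, the opening and the grip force at its end, in the units of the state.
- r.get_state(): the state, without advancing time (a new reading comes with each control period).
- r.capture(name): name is "scene" or "top"; returns a dict with "frame" (480x640x3 uint8, red, green, blue), "fx", "fy", "cx", "cy" (pixels), "world_from_camera" (4x4, takes a point from camera to world coordinates). Camera axes: x right, y down, z forward; pixel columns grow to the right and rows downward; lengths in m; the calibration is good to about 2 mm. A picture is of the moment at which its call begins. There is no depth.
- r.close_job(): hands the job in; it is judged then, once.
Trained networks look in the newest picture that a camera, given by its name, has taken for a name from the list of things; names that differ only in an ending like _2 or _b are one class to them, and where a whole thing is asked for, a point or a joint stands for the part that bears it (a point fixed in the world has none). Each returns a list of dicts, best first, with "score" (0 to 1); they miss things now and then, are a little off and sometimes report something else, mostly with a low value. They report only what shows in the picture. A call takes as long as a camera call.
- r.trace(label, camera): "pixels" (480x640 bool, what is visible of it) and "extent" ([left, top, right, bottom] in pixels, round what is visible of it).
The state is a dict: "time_s": time; "joints": joint angles; "qd": joint speeds; "joint_torque": joint torques, N m; "tcp_pos": TCP position; "eef_rot": TCP orientation; "contact_force": force on the tool from outside, world axes, zero at the start; "moment": the same for the moment, N m; "gripper_width": finger opening in m; "gripper_force": force on a finger pad.
Only numpy, scipy, OpenCV 4.12 (cv2) and the standard library are available. Lean on these libraries where they do the work, as an engineer would, in place of code of your own. Each camera call takes 0.05 s, during which the arm holds its last target. There are 200 camera calls.

## Working session

There is one attempt and no reset: what is moved stays moved. The work goes in short steps, Python scripts to look and compute and a tool call to move; the robot and the scene stay as the last step left them, time stands still between calls to the robot, and variables do not carry over. Pictures are saved under pics/ and viewed, at most 14 in all, crops included, and the job is handed in when it is done.

Besides the shell and the picture viewer there is one more tool, called after ">>>" by a JSON object that holds its "method" and its "body". drive_tool: Moves the arm, as the interface text tells. Its arguments: {"type":"object","properties":{"commands":{"type":"array"},"grip_force":{"type":"number"}},"required":["commands"]}

```bash
mkdir -p pics
cat > h.py <<'E'
from plant import r
import numpy as np, cv2
def cap(n,fn=None):
    c=r.capture(n)
    if fn: cv2.imwrite('pics/'+fn,c['frame'][:,:,::-1])
    return c
def ray(c,u,v):
    T=np.array(c['world_from_camera']); d=T[:3,:3]@np.array([(u-c['cx'])/c['fx'],(v-c['cy'])/c['fy'],1]); return T[:3,3],d
def at_z(c,u,v,z):
    o,d=ray(c,u,v); return o+d*(z-o[2])/d[2]
def proj(c,p):
    T=np.linalg.inv(np.array(c['world_from_camera'])); q=T[:3,:3]@np.array(p)+T[:3,3]
    return np.array([c['fx']*q[0]/q[2]+c['cx'],c['fy']*q[1]/q[2]+c['cy']])
NAMES="eyepiece_tall eyepiece_short knob_large knob_small heat_sink tray_eyepieces tray_knobs tray_heat_sinks tumbler screwdriver".split()
E
python3 - <<'E'
from h import *
C={n:cap(n,n+'0.png') for n in('scene','top')}
for n,c in C.items():
    print(n,c['fx'],c['cx'],c['cy'],np.round(c['world_from_camera'],3).tolist())
    for k in NAMES:
        for d in r.trace(k,n)[:4]:
            m=d['pixels']; v,u=np.nonzero(m)
            print(k,round(d['score'],2),np.round(d['extent']).tolist(),(round(u.mean(),1),round(v.mean(),1),len(u)) if len(u) else '')
print(r.get_state())
E
```

```text
scene 576.060905863303 317.39543042759885 240.82326599684114 [[0.556, 0.678, -0.481, 1.098], [0.831, -0.443, 0.337, -0.403], [0.016, -0.587, -0.809, 1.006], [0.0, 0.0, 0.0, 1.0]]
eyepiece_tall 0.74 [229.0, 231.0, 246.0, 260.0] (np.float64(237.2), np.float64(243.2), 402)
eyepiece_tall 0.71 [101.0, 360.0, 155.0, 417.0] (np.float64(126.9), np.float64(388.1), 2046)
eyepiece_short 0.67 [386.0, 160.0, 406.0, 181.0] (np.float64(396.3), np.float64(168.8), 323)
knob_large 0.77 [343.0, 182.0, 361.0, 202.0] (np.float64(350.9), np.float64(190.8), 241)
knob_small 0.69 [167.0, 279.0, 179.0, 291.0] (np.float64(171.3), np.float64(284.5), 165)
tray_eyepieces 0.68 [383.0, 211.0, 489.0, 304.0] (np.float64(433.8), np.float64(258.0), 5187)
tray_knobs 0.8 [220.0, 300.0, 334.0, 418.0] (np.float64(273.0), np.float64(354.8), 7221)
tumbler 0.89 [97.0, 360.0, 155.0, 416.0] (np.float64(126.7), np.float64(388.3), 2139)
screwdriver 0.74 [464.0, 167.0, 523.0, 212.0] (np.float64(488.1), np.float64(183.5), 493)
top 554.9498620247726 325.3779172370712 241.78045043454992 [[-0.023, -0.984, 0.175, 0.277], [-1.0, 0.019, 
[... 1045 characters left out ...]
64(229.0), 324)
{'time_s': 1.1, 'joints': array([ 7.95313299e+01,  2.05459195e+01,  6.82494513e-01,  8.87232766e-05,
       -7.01337592e+01, -1.65062272e+01]), 'qd': array([ 0.07705385,  0.07950147,  0.0244178 , -0.09706809,  0.00705535,
       -0.02334421]), 'joint_torque': array([ 1.08005428e-03, -5.82405245e+01,  2.93295622e+01,  7.00268850e+00,
        1.22001578e-02, -1.77982974e-05]), 'tcp_pos': array([0.30619789, 0.60155088, 0.22657058]), 'eef_rot': array([-1.79997277e+02,  7.20020284e-04, -2.69748672e+01]), 'contact_force': array([0.69563949, 0.68426101, 0.80979884]), 'moment': array([-0.0273895 ,  0.03906692,  0.00109807]), 'gripper_force': 0.0, 'gripper_width': 0.08757973693966614}
```

View pictures.

View pics/scene0.png

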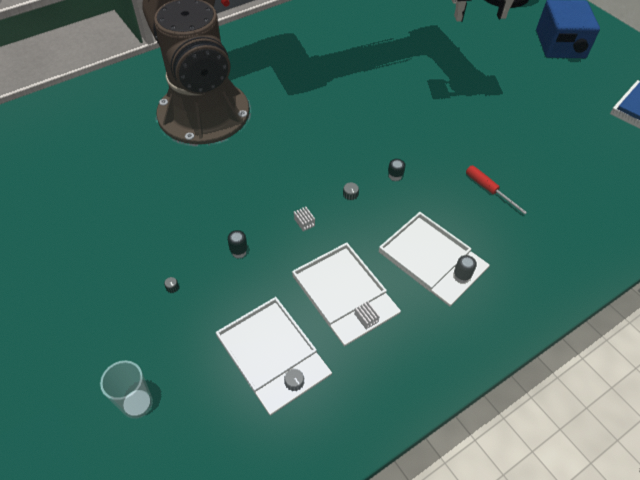

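Run:
```python
import cv2
a=cv2.imread('pics/top0.png')[140:300,140:530]
cv2.imwrite('pics/top0c.png',cv2.resize(a,None,fx=2,fy=2,interpolation=cv2.INTER_CUBIC))
```

```text
(no output)
```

View pics/top0c.png

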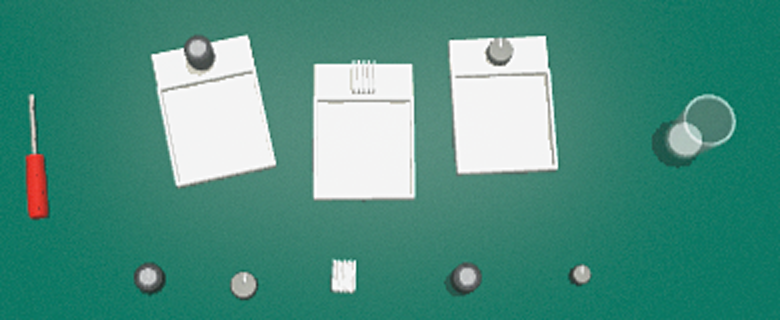

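The trays, from left to right in the top view, are eyepieces, heat sinks and knobs. The five parts lie in a row in front of them (top view row ~278: short eyepiece u≈214, large knob 261, heat sink 312, tall eyepiece 372, small knob 430). The glass and the screwdriver are at the outer sides.

```bash
cat > fit.py <<'E'
from h import *
from scipy.optimize import minimize
S=8
def cyl(R,z0,z1):
    t=np.linspace(0,2*np.pi,40); return np.array([[R*np.cos(a),R*np.sin(a),z] for a in t for z in(z0,z1)])
def box(x0,x1,y0,y1,z0,z1): return np.array([[x,y,z] for x in(x0,x1) for y in(y0,y1) for z in(z0,z1)],float)
tr=[box(-.07,.07,-.068,.068,0,.018),box(.07,.12,-.068,.068,0,.010)]
SH={'eyepiece_tall':[cyl(.015,0,.016),cyl(.019,.016,.054)],'eyepiece_short':[cyl(.015,0,.016),cyl(.019,.016,.040)],
'knob_large':[cyl(.017,0,.024)],'knob_small':[cyl(.012,0,.024)],'heat_sink':[box(-.02,.02,-.015,.015,0,.026)],
'tray_eyepieces':tr+[cyl(.019,.026,.064)+[.096,0,0]],'tray_knobs':tr+[cyl(.017,.01,.034)+[.096,0,0]],'tray_heat_sinks':tr+[box(-.02,.02,-.015,.015,.01,.036)+[.096,0,0]]}
def render(c,k,p,off):
    x,y,z,a=p; R=np.array([[np.cos(a),-np.sin(a),0],[np.sin(a),np.cos(a),0],[0,0,1]])
    s=S if 'tray' not in k else 3
    w=(150 if 'tray' in k else 60)*s; im=np.zeros((w,w),np.uint8)
    for P in SH[k]:
        q=np.array([proj(c,R@v+[x,y,z]) for v in P])
        cv2.fillConvexPoly(im,cv2.convexHull(np.round(((q-off)+.5)*s*16).astype(np.int32)),1,shift=4)
    return im
def fit(k,obs,p0):
    # obs: list of (cap, mask full)
    s=S if 'tray' not in k else 3; n=150 if 'tray' in k else 60; T=[]
    for c,m in obs:
        v,u=np.nonzero(m); off=np.array([int(u.mean())-n//2,int(v.mean())-n//2])
        M=cv2.copyMakeBorder(m.astype(np.uint8),n,n,n,n,cv2.BORDER_CONSTANT)[off[1]+n:off[1]+2*n,off[0]+n:off[0]+2*n]
        T.append((c,np.kron(M,np.ones((s,s),np.uint8)),off))
    yaw='tray' in k or k=='heat_sink'
    def f(q):
        p=[q[0],q[1],q[2],q[3] if yaw else 0]
        e=0
        for c,M,off in T:
            I=render(c,k,p,off); e+=1-(I&M).sum()/max((I|M).sum(),1)
        return e/len(T)
    d=[.01,.01,.008]+([.12] if yaw else [])
    x0=np.array(p0[:3+yaw]); sim=np.vstack([x0]+[x0+np.eye(len(d))[i]*d[i] for i in range(len(d))])
    o=minimize(f,x0,method='Nelder-Mead',options=dict(initial_simplex=sim,xatol=2e-4,fatol=1e-4,maxiter=160))
    return o.x,o.fun
def getmasks(c,cam,k,p0):
    best=None;hz=proj(c,[p0[0],p0[1],.02])
    for d in r.trace(k,cam):
        v,u=np.nonzero(d['pixels'])
        if len(u) and np.hypot(u.mean()-hz[0],v.mean()-hz[1])<(25 if 'tray' in k else 12): best=d['pixels'];break
    if best is None and k=='heat_sink':
        hsv=cv2.cvtColor(c['frame'],cv2.COLOR_RGB2HSV); g=(hsv[...,1]<90)&(hsv[...,2]>70)
        w=np.zeros_like(g);a,b=hz.astype(int);w[b-18:b+18,a-18:a+18]=1;best=g&w
    return best
E
cat > m.py <<'E'
from fit import *
C={n:cap(n) for n in('scene','top')}
seed={'eyepiece_tall':(372,279),'eyepiece_short':(214,278),'knob_large':(261,282),'knob_small':(430,277),'heat_sink':(312,278),'tray_eyepieces':(246,195),'tray_knobs':(391,193),'tray_heat_sinks':(321,206)}
for k,(u,v) in seed.items():
    p=at_z(C['top'],u,v,.02); p0=[p[0],p[1],0,0]
    obs=[]
    for n in C:
        m=getmasks(C[n],n,k,p0)
        if m is not None and m.sum()>20: obs.append((C[n],m))
    if 'tray' in k: p0[0]-=.025
    x,e=fit(k,obs,p0); print(k,len(obs),np.round(x,4),round(e,3),np.round([fit(k,[o],list(x)+[0])[0][:2] if 0 else 0 for o in obs]))
    for n in C:
        q=list(x)+[0]
        s=3 if 'tray' in k else 8
        P=proj(C[n],[x[0],x[1],x[2]])
        f=C[n]['frame']; off=np.array([int(P[0])-75,int(P[1])-75]) if 'tray' in k else np.array([int(P[0])-30,int(P[1])-30])
        I=render(C[n],k,q[:4],off)
        cs,_=cv2.findContours(I,cv2.RETR_EXTERNAL,cv2.CHAIN_APPROX_NONE)
        for c in cs:
            C[n].setdefault('ov',[]).append(c.reshape(-1,2)/s-.5+off)
big=[]
for n,(u0,v0,w,h,z) in {'scene':(150,140,355,280,2.2),'top':(195,145,265,155,3)}.items():
    b=cv2.resize(C[n]['frame'][v0:v0+h,u0:u0+w,::-1].copy(),None,fx=z,fy=z,interpolation=cv2.INTER_CUBIC)
    for o in C[n]['ov']:
        cv2.polylines(b,[np.round((o-[u0,v0]+.5)*z).astype(np.int32)],True,(0,0,255),1)
    cv2.imwrite(f'pics/ov_{n}.png',b)
E
python3 m.py
```

```text
eyepiece_tall 2 [ 0.4339 -0.1386  0.0007] 0.085 [0 0]
eyepiece_short 2 [0.4437 0.2748 0.0015] 0.089 [0 0]
knob_large 1 [0.4334 0.1514 0.0048] 0.09 [0]
knob_small 2 [ 0.4387 -0.2943  0.0027] 0.107 [0 0]
heat_sink 2 [ 0.4401  0.0214  0.     -0.0903] 0.162 [0 0]
tray_eyepieces 2 [0.6497 0.1908 0.0011 0.1887] 0.035 [0 0]
tray_knobs 2 [ 0.6495 -0.2015  0.0014  0.0271] 0.037 [0 0]
tray_heat_sinks 1 [ 0.6173 -0.0092  0.0041 -0.0174] 0.024 [0]
```

View pics/ov_scene.png

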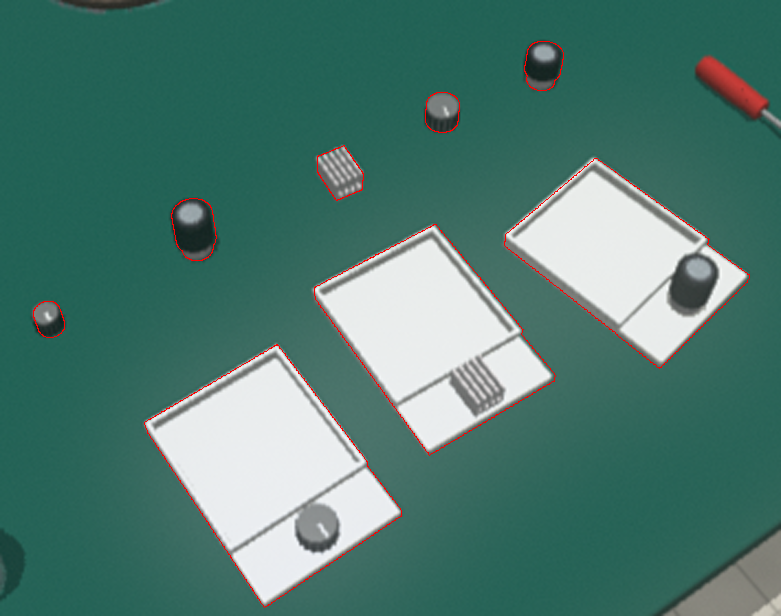

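View pics/ov_top.png

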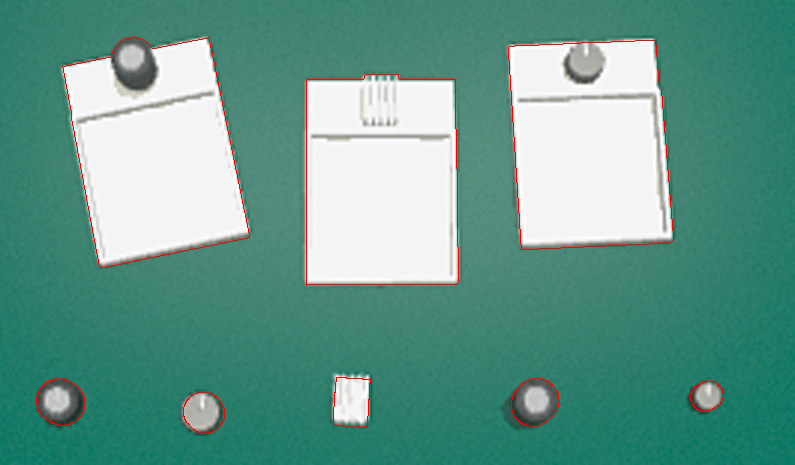

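The fits agree with the text: bases within 0–5 mm of the bench, outlines on the edges. Moving to eyepiece_short first.

>>> {"method": "drive_tool", "body": {"commands": [{"hand": 0,"tx": 0.229,"ty": -0.545,"tz": -0.2,"turn": -0.7},{"hand": 0,"tx": 0.229,"ty": -0.545,"tz": -0.2,"turn": -0.7},{"hand": 0,"tx": 0.229,"ty": -0.545,"tz": -0.2,"turn": -0.7},{"hand": 0,"tx": 0.229,"ty": -0.545,"tz": -0.2,"turn": -0.7},{"hand": 0,"tx": 0.229,"ty": -0.545,"tz": -0.2,"turn": -0.7},{"hand": 0,"tx": 0.229,"ty": -0.545,"tz": -0.2,"turn": -0.7},{"hand": 0,"tx": 0.229,"ty": -0.545,"tz": -0.2,"turn": -0.7},{"hand": 0,"tx": 0.229,"ty": -0.545,"tz": -0.2,"turn": -0.7},{"hand": 0,"tx": 0.229,"ty": -0.545,"tz": -0.2,"turn": -0.7},{"hand": 0,"tx": 0.229,"ty": -0.545,"tz": -0.2,"turn": -0.7}], "grip_force": 15}}

```text
time_s: 3.0
tcp_pos: [0.444, 0.2743, 0.1068]
eef_rot: [-180.0, 0.0, -90.0]
contact_force: [-0.2, 0.6, -0.3]
gripper_width: 0.0876
gripper_force: 0.0
```

>>> {"method": "drive_tool", "body": {"commands": [{"hand": 0,"tz": -0.05},{"hand": 0,"tz": -0.1},{"hand": 0,"tz": -0.13},{"hand": 0,"tz": -0.15},{"hand": 0,"tz": -0.16},{"hand": 0,"tz": -0.166},{"hand": 0,"tz": -0.166},{"hand": 1,"tz": -0.166},{"hand": 1,"tz": -0.166},{"hand": 1,"tz": -0.166}]}}

```text
invalid input
```

>>> {"method": "drive_tool", "body": {"commands": [{"hand": 1},{"hand": 1},{"hand": 1},{"hand": 1},{"hand": 1},{"hand": 1},{"hand": 1},{"hand": 1}]}}

```text
invalid input
```

>>> {"method": "drive_tool", "body": {"commands": [{"hand": 0,"tx": 0,"ty": 0,"tz": -0.05,"turn": 0},{"hand": 0,"tx": 0,"ty": 0,"tz": -0.1,"turn": 0},{"hand": 0,"tx": 0,"ty": 0,"tz": -0.13,"turn": 0},{"hand": 0,"tx": 0,"ty": 0,"tz": -0.15,"turn": 0},{"hand": 0,"tx": 0,"ty": 0,"tz": -0.16,"turn": 0},{"hand": 0,"tx": 0,"ty": 0,"tz": -0.166,"turn": 0},{"hand": 0,"tx": 0,"ty": 0,"tz": -0.166,"turn": 0},{"hand": 1,"tx": 0,"ty": 0,"tz": -0.166,"turn": 0},{"hand": 1,"tx": 0,"ty": 0,"tz": -0.166,"turn": 0},{"hand": 1,"tx": 0,"ty": 0,"tz": -0.166,"turn": 0}], "grip_force": 15}}

```text
time_s: 4.0
tcp_pos: [0.4438, 0.2748, 0.0075]
eef_rot: [-180.0, 0.0, -90.0]
contact_force: [0.5, 0.5, -0.1]
gripper_width: 0.0694
gripper_force: 0.0
```

>>> {"method": "drive_tool", "body": {"commands": [{"hand": 1,"tx": 0,"ty": 0,"tz": 0,"turn": 0},{"hand": 1,"tx": 0,"ty": 0,"tz": 0,"turn": 0},{"hand": 1,"tx": 0,"ty": 0,"tz": 0,"turn": 0},{"hand": 1,"tx": 0,"ty": 0,"tz": 0,"turn": 0},{"hand": 1,"tx": 0,"ty": 0,"tz": 0,"turn": 0},{"hand": 1,"tx": 0,"ty": 0,"tz": 0,"turn": 0}]}}

```text
time_s: 4.6
tcp_pos: [0.4436, 0.2745, 0.007]
eef_rot: [180.0, -0.0, -90.0]
contact_force: [0.2, -0.1, 0.1]
gripper_width: 0.0376
gripper_force: 15.0
```

>>> {"method": "drive_tool", "body": {"commands": [{"hand": 1,"tx": 0,"ty": 0,"tz": 0.04,"turn": 0},{"hand": 1,"tx": 0,"ty": 0,"tz": 0.1,"turn": 0},{"hand": 1,"tx": 0,"ty": 0,"tz": 0.15,"turn": 0},{"hand": 1,"tx": 0.06,"ty": -0.02,"tz": 0.17,"turn": 0.03},{"hand": 1,"tx": 0.13,"ty": -0.04,"tz": 0.17,"turn": 0.06},{"hand": 1,"tx": 0.2,"ty": -0.06,"tz": 0.17,"turn": 0.1},{"hand": 1,"tx": 0.26,"ty": -0.08,"tz": 0.17,"turn": 0.12},{"hand": 1,"tx": 0.31,"ty": -0.09,"tz": 0.17,"turn": 0.12},{"hand": 1,"tx": 0.326,"ty": -0.092,"tz": 0.17,"turn": 0.12},{"hand": 1,"tx": 0.326,"ty": -0.092,"tz": 0.17,"turn": 0.12}]}}

```text
time_s: 5.6
tcp_pos: [0.6398, 0.2186, 0.1079]
eef_rot: [179.9, -0.0, -79.3]
contact_force: [0.1, 0.5, -1.3]
gripper_width: 0.0377
gripper_force: 15.0
```

>>> {"method": "drive_tool", "body": {"commands": [{"hand": 1,"tx": 0,"ty": 0,"tz": -0.04,"turn": 0},{"hand": 1,"tx": 0,"ty": 0,"tz": -0.08,"turn": 0},{"hand": 1,"tx": 0,"ty": 0,"tz": -0.115,"turn": 0},{"hand": 1,"tx": 0,"ty": 0,"tz": -0.14,"turn": 0},{"hand": 1,"tx": 0,"ty": 0,"tz": -0.153,"turn": 0},{"hand": 1,"tx": 0,"ty": 0,"tz": -0.157,"turn": 0},{"hand": 1,"tx": 0,"ty": 0,"tz": -0.16,"turn": 0},{"hand": 1,"tx": 0,"ty": 0,"tz": -0.162,"turn": 0},{"hand": 1,"tx": 0,"ty": 0,"tz": -0.162,"turn": 0}]}}

```text
time_s: 6.5
tcp_pos: [0.6395, 0.2195, 0.0124]
eef_rot: [-179.9, 0.0, -79.2]
contact_force: [-0.8, 0.5, -0.9]
gripper_width: 0.0378
gripper_force: 15.0
```

>>> {"method": "drive_tool", "body": {"commands": [{"hand": 1,"tx": 0,"ty": 0,"tz": -0.002,"turn": 0},{"hand": 1,"tx": 0,"ty": 0,"tz": -0.002,"turn": 0},{"hand": 0.5,"tx": 0,"ty": 0,"tz": -0.002,"turn": 0},{"hand": 0.3,"tx": 0,"ty": 0,"tz": -0.002,"turn": 0},{"hand": 0.3,"tx": 0,"ty": 0,"tz": -0.002,"turn": 0},{"hand": 0.3,"tx": 0,"ty": 0,"tz": -0.002,"turn": 0},{"hand": 0.3,"tx": 0,"ty": 0,"tz": 0.01,"turn": 0},{"hand": 0.3,"tx": 0,"ty": 0,"tz": 0.06,"turn": 0},{"hand": 0.3,"tx": 0,"ty": 0,"tz": 0.12,"turn": 0},{"hand": 0.3,"tx": 0,"ty": 0,"tz": 0.16,"turn": 0}]}}

```text
time_s: 7.5
tcp_pos: [0.6401, 0.2196, 0.1108]
eef_rot: [-179.9, 0.0, -79.2]
contact_force: [0.5, 0.5, 0.1]
gripper_width: 0.0612
gripper_force: 0.0
```

>>> {"method": "drive_tool", "body": {"commands": [{"hand": 0,"tx": -0.343,"ty": -0.597,"tz": 0,"turn": -0.12},{"hand": 0,"tx": -0.343,"ty": -0.597,"tz": 0,"turn": -0.12},{"hand": 0,"tx": -0.343,"ty": -0.597,"tz": 0,"turn": -0.12},{"hand": 0,"tx": -0.343,"ty": -0.597,"tz": 0,"turn": -0.12},{"hand": 0,"tx": -0.343,"ty": -0.597,"tz": 0,"turn": -0.12},{"hand": 0,"tx": -0.343,"ty": -0.597,"tz": 0,"turn": -0.12},{"hand": 0,"tx": -0.343,"ty": -0.597,"tz": 0,"turn": -0.12},{"hand": 0,"tx": -0.343,"ty": -0.597,"tz": 0,"turn": -0.12},{"hand": 0,"tx": -0.343,"ty": -0.597,"tz": 0,"turn": -0.12},{"hand": 0,"tx": -0.343,"ty": -0.597,"tz": 0,"turn": -0.12}]}}

```text
time_s: 8.5
tcp_pos: [0.4325, -0.1403, 0.1085]
eef_rot: [-179.9, 0.0, -90.1]
contact_force: [0.9, -0.2, -0.1]
gripper_width: 0.0881
gripper_force: 0.0
```

Run:
```python
from h import *
print(r.get_state()['tcp_pos'])
c=cap('scene','s1.png')
b=c['frame'][130:330,150:510,::-1]; cv2.imwrite('pics/s1c.png',cv2.resize(b,None,fx=2.2,fy=2.2))
```

```text
[ 0.43250777 -0.14031538  0.10847714]
```

View pics/s1c.png

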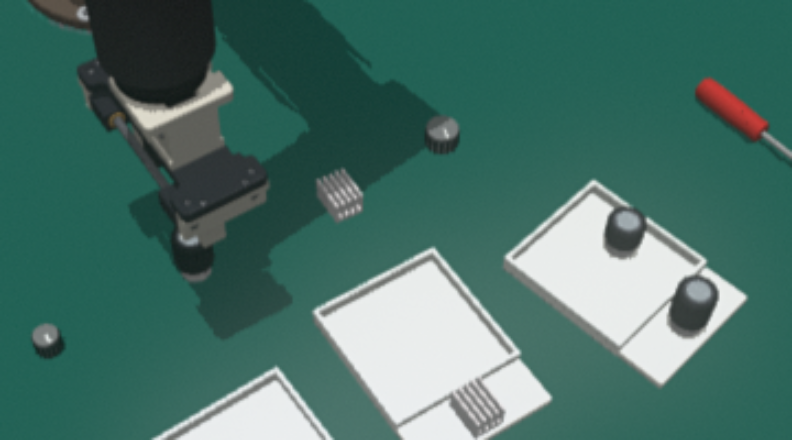

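Short eyepiece stands in its tray (crop ≈ (627,230)), clear of the walls. The gripper is over the tall eyepiece.

>>> {"method": "drive_tool", "body": {"commands": [{"hand": 0,"tx": 0.002,"ty": 0.002,"tz": -0.05,"turn": 0},{"hand": 0,"tx": 0.002,"ty": 0.002,"tz": -0.1,"turn": 0},{"hand": 0,"tx": 0.002,"ty": 0.002,"tz": -0.13,"turn": 0},{"hand": 0,"tx": 0.002,"ty": 0.002,"tz": -0.15,"turn": 0},{"hand": 0,"tx": 0.002,"ty": 0.002,"tz": -0.165,"turn": 0},{"hand": 0,"tx": 0.002,"ty": 0.002,"tz": -0.165,"turn": 0},{"hand": 1,"tx": 0.002,"ty": 0.002,"tz": -0.165,"turn": 0},{"hand": 1,"tx": 0.002,"ty": 0.002,"tz": -0.165,"turn": 0},{"hand": 1,"tx": 0.002,"ty": 0.002,"tz": -0.165,"turn": 0},{"hand": 1,"tx": 0.002,"ty": 0.002,"tz": -0.165,"turn": 0}]}}

```text
time_s: 9.55
tcp_pos: [0.4349, -0.1376, 0.0093]
eef_rot: [-179.9, 0.0, -90.0]
contact_force: [-0.4, 0.4, -0.0]
gripper_width: 0.0615
gripper_force: 0.0
```

>>> {"method": "drive_tool", "body": {"commands": [{"hand": 1,"tx": 0,"ty": 0,"tz": 0,"turn": 0},{"hand": 1,"tx": 0,"ty": 0,"tz": 0,"turn": 0},{"hand": 1,"tx": 0,"ty": 0,"tz": 0,"turn": 0},{"hand": 1,"tx": 0,"ty": 0,"tz": 0,"turn": 0},{"hand": 1,"tx": 0,"ty": 0,"tz": 0,"turn": 0}]}}

```text
time_s: 10.05
tcp_pos: [0.4345, -0.1377, 0.0088]
eef_rot: [180.0, -0.0, -90.0]
contact_force: [-1.4, 0.4, 3.0]
gripper_width: 0.0378
gripper_force: 15.0
```

>>> {"method": "drive_tool", "body": {"commands": [{"hand": 1,"tx": 0,"ty": 0,"tz": 0.04,"turn": 0},{"hand": 1,"tx": 0,"ty": 0,"tz": 0.1,"turn": 0},{"hand": 1,"tx": 0,"ty": 0,"tz": 0.15,"turn": 0},{"hand": 1,"tx": 0.02,"ty": 0.03,"tz": 0.18,"turn": 0.01},{"hand": 1,"tx": 0.06,"ty": 0.08,"tz": 0.18,"turn": 0.03},{"hand": 1,"tx": 0.11,"ty": 0.145,"tz": 0.18,"turn": 0.05},{"hand": 1,"tx": 0.16,"ty": 0.21,"tz": 0.18,"turn": 0.07},{"hand": 1,"tx": 0.2,"ty": 0.27,"tz": 0.18,"turn": 0.08},{"hand": 1,"tx": 0.23,"ty": 0.31,"tz": 0.18,"turn": 0.09},{"hand": 1,"tx": 0.25,"ty": 0.34,"tz": 0.18,"turn": 0.1}]}}

```text
time_s: 11.05
tcp_pos: [0.5856, 0.0683, 0.1162]
eef_rot: [180.0, -0.0, -80.9]
contact_force: [0.1, 0.9, -1.5]
gripper_width: 0.0378
gripper_force: 15.0
```

>>> {"method": "drive_tool", "body": {"commands": [{"hand": 1,"tx": 0.04,"ty": 0.055,"tz": 0,"turn": 0.01},{"hand": 1,"tx": 0.08,"ty": 0.11,"tz": 0,"turn": 0.02},{"hand": 1,"tx": 0.1,"ty": 0.145,"tz": 0,"turn": 0.02},{"hand": 1,"tx": 0.11,"ty": 0.157,"tz": 0,"turn": 0.02},{"hand": 1,"tx": 0.11,"ty": 0.157,"tz": 0,"turn": 0.02},{"hand": 1,"tx": 0.11,"ty": 0.157,"tz": 0,"turn": 0.02}]}}

```text
time_s: 11.65
tcp_pos: [0.6498, 0.1598, 0.1163]
eef_rot: [179.9, -0.0, -79.2]
contact_force: [-0.4, 0.3, -1.2]
gripper_width: 0.0375
gripper_force: 15.0
```

>>> {"method": "drive_tool", "body": {"commands": [{"hand": 1,"tx": 0,"ty": 0,"tz": -0.04,"turn": 0},{"hand": 1,"tx": 0,"ty": 0,"tz": -0.08,"turn": 0},{"hand": 1,"tx": 0,"ty": 0,"tz": -0.12,"turn": 0},{"hand": 1,"tx": 0,"ty": 0,"tz": -0.145,"turn": 0},{"hand": 1,"tx": 0,"ty": 0,"tz": -0.158,"turn": 0},{"hand": 1,"tx": 0,"ty": 0,"tz": -0.164,"turn": 0},{"hand": 1,"tx": 0,"ty": 0,"tz": -0.168,"turn": 0},{"hand": 1,"tx": 0,"ty": 0,"tz": -0.171,"turn": 0},{"hand": 1,"tx": 0,"ty": 0,"tz": -0.172,"turn": 0},{"hand": 1,"tx": 0,"ty": 0,"tz": -0.172,"turn": 0}]}}

```text
time_s: 12.65
tcp_pos: [0.6508, 0.1607, 0.014]
eef_rot: [-180.0, 0.0, -79.2]
contact_force: [-0.6, -0.0, -0.1]
gripper_width: 0.038
gripper_force: 15.0
```

>>> {"method": "drive_tool", "body": {"commands": [{"hand": 1,"tx": 0,"ty": 0,"tz": 0,"turn": 0},{"hand": 0.5,"tx": 0,"ty": 0,"tz": 0,"turn": 0},{"hand": 0.3,"tx": 0,"ty": 0,"tz": 0,"turn": 0},{"hand": 0.3,"tx": 0,"ty": 0,"tz": 0,"turn": 0},{"hand": 0.3,"tx": 0,"ty": 0,"tz": 0,"turn": 0},{"hand": 0.3,"tx": 0,"ty": 0,"tz": 0.01,"turn": 0},{"hand": 0.3,"tx": 0,"ty": 0,"tz": 0.06,"turn": 0},{"hand": 0.3,"tx": 0,"ty": 0,"tz": 0.12,"turn": 0},{"hand": 0.3,"tx": 0,"ty": 0,"tz": 0.17,"turn": 0},{"hand": 0.3,"tx": 0,"ty": 0,"tz": 0.17,"turn": 0}]}}

```text
time_s: 13.65
tcp_pos: [0.6535, 0.1616, 0.1215]
eef_rot: [-179.5, 0.1, -79.1]
contact_force: [-0.5, 1.2, 0.2]
gripper_width: 0.0611
gripper_force: 0.0
```

Run:
```python
from h import *
s=r.get_state();print(s['tcp_pos'],s['eef_rot'],s['contact_force'])
c=cap('scene','s2.png')
s=r.get_state();print(s['tcp_pos'],s['eef_rot'],s['contact_force'])
b=c['frame'][130:330,200:510,::-1]; cv2.imwrite('pics/s2c.png',cv2.resize(b,None,fx=2.5,fy=2.5))
```

```text
[0.65345866 0.16157728 0.12147695] [-1.79512493e+02  8.76813653e-02 -7.91239553e+01] [-0.4738568   1.1700915   0.16084544]
[0.65209692 0.16124655 0.11888081] [-1.79698301e+02  8.18343356e-02 -7.91575351e+01] [-0.3391118  -0.5716524   0.22418334]
```

View pics/s2c.png

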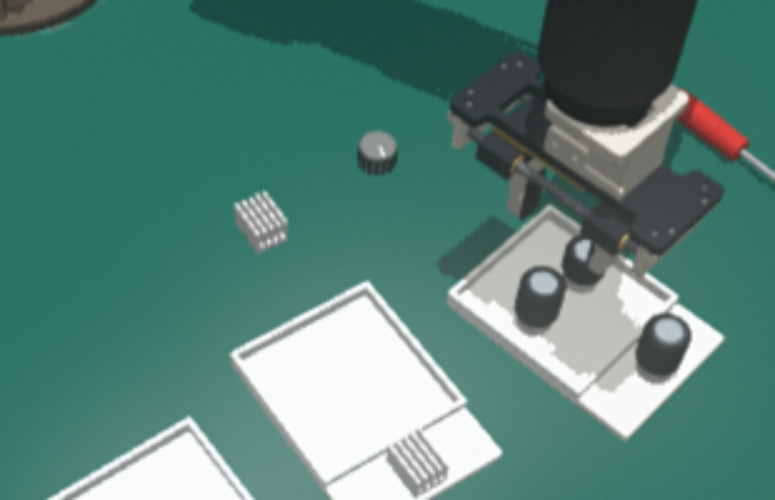

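Both eyepieces stand upright in their tray, crop (540,297) and (580,262). Next: knob_large.

>>> {"method": "drive_tool", "body": {"commands": [{"hand": 0,"tx": -0.07,"ty": -0.002,"tz": 0,"turn": -0.03},{"hand": 0,"tx": -0.15,"ty": -0.01,"tz": 0,"turn": -0.06},{"hand": 0,"tx": -0.23,"ty": -0.014,"tz": 0,"turn": -0.1},{"hand": 0,"tx": -0.3,"ty": -0.014,"tz": 0,"turn": -0.12},{"hand": 0,"tx": -0.35,"ty": -0.014,"tz": 0,"turn": -0.12},{"hand": 0,"tx": -0.362,"ty": -0.014,"tz": 0,"turn": -0.12},{"hand": 0,"tx": -0.362,"ty": -0.014,"tz": -0.05,"turn": -0.12},{"hand": 0,"tx": -0.362,"ty": -0.014,"tz": -0.1,"turn": -0.12},{"hand": 0,"tx": -0.362,"ty": -0.014,"tz": -0.13,"turn": -0.12},{"hand": 0,"tx": -0.362,"ty": -0.014,"tz": -0.15,"turn": -0.12}]}}

```text
time_s: 14.7
tcp_pos: [0.4327, 0.1514, 0.0237]
eef_rot: [179.9, -0.1, -90.0]
contact_force: [0.7, 0.9, -1.4]
gripper_width: 0.0875
gripper_force: 0.0
```

>>> {"method": "drive_tool", "body": {"commands": [{"hand": 0,"tx": 0,"ty": 0,"tz": -0.02,"turn": 0},{"hand": 0,"tx": 0,"ty": 0,"tz": -0.033,"turn": 0},{"hand": 0,"tx": 0,"ty": 0,"tz": -0.033,"turn": 0},{"hand": 1,"tx": 0,"ty": 0,"tz": -0.033,"turn": 0},{"hand": 1,"tx": 0,"ty": 0,"tz": -0.033,"turn": 0},{"hand": 1,"tx": 0,"ty": 0,"tz": -0.033,"turn": 0},{"hand": 1,"tx": 0,"ty": 0,"tz": -0.033,"turn": 0},{"hand": 1,"tx": 0,"ty": 0,"tz": -0.033,"turn": 0},{"hand": 1,"tx": 0,"ty": 0,"tz": -0.033,"turn": 0},{"hand": 1,"tx": 0,"ty": 0,"tz": -0.033,"turn": 0}], "grip_force": 12}}

```text
time_s: 15.7
tcp_pos: [0.4334, 0.1521, 0.0058]
eef_rot: [-180.0, 0.0, -90.0]
contact_force: [0.2, -0.2, 1.1]
gripper_width: 0.0372
gripper_force: 0.0
```

>>> {"method": "drive_tool", "body": {"commands": [{"hand": 1,"tx": 0,"ty": 0,"tz": 0,"turn": 0},{"hand": 1,"tx": 0,"ty": 0,"tz": 0,"turn": 0},{"hand": 1,"tx": 0,"ty": 0,"tz": 0,"turn": 0}]}}

```text
time_s: 16.0
tcp_pos: [0.4334, 0.1522, 0.0058]
eef_rot: [-180.0, 0.0, -90.0]
contact_force: [-0.3, 0.4, 1.4]
gripper_width: 0.0336
gripper_force: 12.0
```

>>> {"method": "drive_tool", "body": {"commands": [{"hand": 1,"tx": 0,"ty": 0,"tz": 0.04,"turn": 0},{"hand": 1,"tx": 0,"ty": 0,"tz": 0.1,"turn": 0},{"hand": 1,"tx": 0,"ty": 0,"tz": 0.15,"turn": 0},{"hand": 1,"tx": 0.02,"ty": -0.03,"tz": 0.17,"turn": 0},{"hand": 1,"tx": 0.06,"ty": -0.09,"tz": 0.17,"turn": 0},{"hand": 1,"tx": 0.1,"ty": -0.155,"tz": 0.17,"turn": 0.01},{"hand": 1,"tx": 0.145,"ty": -0.22,"tz": 0.17,"turn": 0.01},{"hand": 1,"tx": 0.185,"ty": -0.285,"tz": 0.17,"turn": 0.017},{"hand": 1,"tx": 0.23,"ty": -0.35,"tz": 0.17,"turn": 0.017},{"hand": 1,"tx": 0.26,"ty": -0.4,"tz": 0.17,"turn": 0.017}]}}

```text
time_s: 17.0
tcp_pos: [0.5905, -0.0903, 0.1074]
eef_rot: [180.0, -0.0, -88.5]
contact_force: [0.3, 0.8, -0.4]
gripper_width: 0.0338
gripper_force: 12.0
```

>>> {"method": "drive_tool", "body": {"commands": [{"hand": 1,"tx": 0.04,"ty": -0.06,"tz": 0,"turn": 0},{"hand": 1,"tx": 0.07,"ty": -0.11,"tz": 0,"turn": 0},{"hand": 1,"tx": 0.085,"ty": -0.135,"tz": 0,"turn": 0},{"hand": 1,"tx": 0.091,"ty": -0.14,"tz": 0,"turn": 0},{"hand": 1,"tx": 0.091,"ty": -0.14,"tz": 0,"turn": 0},{"hand": 1,"tx": 0.091,"ty": -0.14,"tz": -0.03,"turn": 0},{"hand": 1,"tx": 0.091,"ty": -0.14,"tz": -0.07,"turn": 0},{"hand": 1,"tx": 0.091,"ty": -0.14,"tz": -0.1,"turn": 0},{"hand": 1,"tx": 0.091,"ty": -0.14,"tz": -0.12,"turn": 0},{"hand": 1,"tx": 0.091,"ty": -0.14,"tz": -0.13,"turn": 0}]}}

```text
time_s: 18.0
tcp_pos: [0.6432, -0.1708, 0.0289]
eef_rot: [179.9, 0.0, -88.4]
contact_force: [0.2, 0.2, -0.0]
gripper_width: 0.0337
gripper_force: 12.0
```

>>> {"method": "drive_tool", "body": {"commands": [{"hand": 1,"tx": 0,"ty": 0,"tz": -0.015,"turn": 0},{"hand": 1,"tx": 0,"ty": 0,"tz": -0.025,"turn": 0},{"hand": 1,"tx": 0,"ty": 0,"tz": -0.03,"turn": 0},{"hand": 1,"tx": 0,"ty": 0,"tz": -0.033,"turn": 0},{"hand": 1,"tx": 0,"ty": 0,"tz": -0.033,"turn": 0},{"hand": 1,"tx": 0,"ty": 0,"tz": -0.033,"turn": 0}]}}

```text
time_s: 18.6
tcp_pos: [0.6442, -0.172, 0.0103]
eef_rot: [-180.0, -0.0, -88.5]
contact_force: [-0.6, -0.1, -0.1]
gripper_width: 0.0336
gripper_force: 12.0
```

>>> {"method": "drive_tool", "body": {"commands": [{"hand": 0.55,"tx": 0,"ty": 0,"tz": 0,"turn": 0},{"hand": 0.35,"tx": 0,"ty": 0,"tz": 0,"turn": 0},{"hand": 0.35,"tx": 0,"ty": 0,"tz": 0,"turn": 0},{"hand": 0.35,"tx": 0,"ty": 0,"tz": 0,"turn": 0},{"hand": 0.35,"tx": 0,"ty": 0,"tz": 0.01,"turn": 0},{"hand": 0.35,"tx": 0,"ty": 0,"tz": 0.05,"turn": 0},{"hand": 0.35,"tx": 0,"ty": 0,"tz": 0.1,"turn": 0},{"hand": 0.35,"tx": 0,"ty": 0,"tz": 0.14,"turn": 0},{"hand": 0.35,"tx": 0,"ty": 0,"tz": 0.16,"turn": 0},{"hand": 0.35,"tx": 0,"ty": 0,"tz": 0.16,"turn": 0}]}}

```text
time_s: 19.6
tcp_pos: [0.6451, -0.1719, 0.1082]
eef_rot: [-179.8, -0.0, -88.4]
contact_force: [0.7, 0.4, -0.9]
gripper_width: 0.0572
gripper_force: 0.0
```

>>> {"method": "drive_tool", "body": {"commands": [{"hand": 0,"tx": -0.06,"ty": -0.035,"tz": 0,"turn": 0},{"hand": 0,"tx": -0.13,"ty": -0.08,"tz": 0,"turn": -0.01},{"hand": 0,"tx": -0.2,"ty": -0.12,"tz": 0,"turn": -0.017},{"hand": 0,"tx": -0.27,"ty": -0.16,"tz": 0,"turn": -0.017},{"hand": 0,"tx": -0.32,"ty": -0.19,"tz": 0,"turn": -0.017},{"hand": 0,"tx": -0.342,"ty": -0.204,"tz": 0,"turn": -0.017},{"hand": 0,"tx": -0.342,"ty": -0.204,"tz": -0.03,"turn": -0.017},{"hand": 0,"tx": -0.342,"ty": -0.204,"tz": -0.08,"turn": -0.017},{"hand": 0,"tx": -0.342,"ty": -0.204,"tz": -0.12,"turn": -0.017},{"hand": 0,"tx": -0.342,"ty": -0.204,"tz": -0.13,"turn": -0.017}]}}

```text
time_s: 20.6
tcp_pos: [0.4367, -0.2935, 0.0248]
eef_rot: [179.7, 0.1, -90.0]
contact_force: [-0.3, -0.1, 1.0]
gripper_width: 0.0875
gripper_force: 0.0
```

>>> {"method": "drive_tool", "body": {"commands": [{"hand": 0,"tx": 0,"ty": 0,"tz": -0.02,"turn": 0},{"hand": 0,"tx": 0,"ty": 0,"tz": -0.037,"turn": 0},{"hand": 0.4,"tx": 0,"ty": 0,"tz": -0.037,"turn": 0},{"hand": 1,"tx": 0,"ty": 0,"tz": -0.037,"turn": 0},{"hand": 1,"tx": 0,"ty": 0,"tz": -0.037,"turn": 0},{"hand": 1,"tx": 0,"ty": 0,"tz": -0.037,"turn": 0},{"hand": 1,"tx": 0,"ty": 0,"tz": -0.037,"turn": 0},{"hand": 1,"tx": 0,"ty": 0,"tz": -0.037,"turn": 0},{"hand": 1,"tx": 0,"ty": 0,"tz": -0.037,"turn": 0},{"hand": 1,"tx": 0,"ty": 0,"tz": -0.037,"turn": 0}], "grip_force": 10}}

```text
time_s: 21.6
tcp_pos: [0.4388, -0.2943, 0.0058]
eef_rot: [-180.0, -0.0, -90.0]
contact_force: [-0.2, -0.4, 0.9]
gripper_width: 0.0293
gripper_force: 0.0
```

>>> {"method": "drive_tool", "body": {"commands": [{"hand": 1,"tx": 0,"ty": 0,"tz": 0,"turn": 0},{"hand": 1,"tx": 0,"ty": 0,"tz": 0,"turn": 0},{"hand": 1,"tx": 0,"ty": 0,"tz": 0,"turn": 0},{"hand": 1,"tx": 0,"ty": 0,"tz": 0,"turn": 0}]}}

```text
time_s: 22.0
tcp_pos: [0.4388, -0.2943, 0.0058]
eef_rot: [180.0, -0.0, -90.0]
contact_force: [-0.1, -0.3, 0.4]
gripper_width: 0.0238
gripper_force: 10.0
```

>>> {"method": "drive_tool", "body": {"commands": [{"hand": 1,"tx": 0,"ty": 0,"tz": 0.04,"turn": 0},{"hand": 1,"tx": 0,"ty": 0,"tz": 0.1,"turn": 0},{"hand": 1,"tx": 0,"ty": 0,"tz": 0.15,"turn": 0},{"hand": 1,"tx": 0.04,"ty": 0.01,"tz": 0.17,"turn": 0},{"hand": 1,"tx": 0.1,"ty": 0.03,"tz": 0.17,"turn": 0.01},{"hand": 1,"tx": 0.17,"ty": 0.05,"tz": 0.17,"turn": 0.017},{"hand": 1,"tx": 0.24,"ty": 0.075,"tz": 0.17,"turn": 0.017},{"hand": 1,"tx": 0.3,"ty": 0.09,"tz": 0.17,"turn": 0.017},{"hand": 1,"tx": 0.335,"ty": 0.1,"tz": 0.17,"turn": 0.017},{"hand": 1,"tx": 0.344,"ty": 0.104,"tz": 0.17,"turn": 0.017}]}}

```text
time_s: 23.0
tcp_pos: [0.6471, -0.231, 0.1067]
eef_rot: [180.0, -0.0, -88.4]
contact_force: [0.6, 0.2, -0.6]
gripper_width: 0.0236
gripper_force: 10.0
```

>>> {"method": "drive_tool", "body": {"commands": [{"hand": 1,"tx": 0,"ty": 0,"tz": -0.03,"turn": 0},{"hand": 1,"tx": 0,"ty": 0,"tz": -0.07,"turn": 0},{"hand": 1,"tx": 0,"ty": 0,"tz": -0.11,"turn": 0},{"hand": 1,"tx": 0,"ty": 0,"tz": -0.135,"turn": 0},{"hand": 1,"tx": 0,"ty": 0,"tz": -0.15,"turn": 0},{"hand": 1,"tx": 0,"ty": 0,"tz": -0.157,"turn": 0},{"hand": 1,"tx": 0,"ty": 0,"tz": -0.161,"turn": 0},{"hand": 1,"tx": 0,"ty": 0,"tz": -0.163,"turn": 0},{"hand": 1,"tx": 0,"ty": 0,"tz": -0.163,"turn": 0},{"hand": 1,"tx": 0,"ty": 0,"tz": -0.163,"turn": 0}]}}

```text
time_s: 24.0
tcp_pos: [0.6456, -0.2319, 0.0107]
eef_rot: [-179.9, -0.0, -88.4]
contact_force: [0.9, -0.4, 0.1]
gripper_width: 0.0234
gripper_force: 10.0
```

>>> {"method": "drive_tool", "body": {"commands": [{"hand": 0.65,"tx": 0,"ty": 0,"tz": 0,"turn": 0},{"hand": 0.45,"tx": 0,"ty": 0,"tz": 0,"turn": 0},{"hand": 0.45,"tx": 0,"ty": 0,"tz": 0,"turn": 0},{"hand": 0.45,"tx": 0,"ty": 0,"tz": 0,"turn": 0},{"hand": 0.45,"tx": 0,"ty": 0,"tz": 0.01,"turn": 0},{"hand": 0.45,"tx": 0,"ty": 0,"tz": 0.05,"turn": 0},{"hand": 0.45,"tx": 0,"ty": 0,"tz": 0.1,"turn": 0},{"hand": 0.45,"tx": 0,"ty": 0,"tz": 0.14,"turn": 0},{"hand": 0.45,"tx": 0,"ty": 0,"tz": 0.16,"turn": 0},{"hand": 0.45,"tx": 0,"ty": 0,"tz": 0.16,"turn": 0}]}}

```text
time_s: 25.0
tcp_pos: [0.6463, -0.232, 0.1082]
eef_rot: [-179.8, -0.0, -88.4]
contact_force: [0.7, 0.3, -0.8]
gripper_width: 0.0485
gripper_force: 0.0
```

>>> {"method": "drive_tool", "body": {"commands": [{"hand": 0,"tx": -0.342,"ty": 0.422,"tz": 0,"turn": 0.926},{"hand": 0,"tx": -0.342,"ty": 0.422,"tz": 0,"turn": 0.926},{"hand": 0,"tx": -0.342,"ty": 0.422,"tz": 0,"turn": 0.926},{"hand": 0,"tx": -0.342,"ty": 0.422,"tz": 0,"turn": 0.926},{"hand": 0,"tx": -0.342,"ty": 0.422,"tz": 0,"turn": 0.926},{"hand": 0,"tx": -0.342,"ty": 0.422,"tz": 0,"turn": 0.926},{"hand": 0,"tx": -0.342,"ty": 0.422,"tz": 0,"turn": 0.926},{"hand": 0,"tx": -0.342,"ty": 0.422,"tz": 0,"turn": 0.926},{"hand": 0,"tx": -0.342,"ty": 0.422,"tz": 0,"turn": 0.926},{"hand": 0,"tx": -0.342,"ty": 0.422,"tz": 0,"turn": 0.926}]}}

```text
time_s: 26.0
tcp_pos: [0.439, 0.0214, 0.1049]
eef_rot: [180.0, 0.1, -4.7]
contact_force: [-0.1, 0.2, -0.2]
gripper_width: 0.0875
gripper_force: 0.0
```

>>> {"method": "drive_tool", "body": {"commands": [{"hand": 0,"tx": 0,"ty": 0,"tz": 0,"turn": 0},{"hand": 0,"tx": 0,"ty": 0,"tz": 0,"turn": 0}]}}

```text
time_s: 26.2
tcp_pos: [0.4394, 0.0211, 0.1052]
eef_rot: [180.0, 0.1, -5.3]
contact_force: [0.4, 0.1, -0.0]
gripper_width: 0.0875
gripper_force: 0.0
```

Run:
```python
from h import *
s=r.get_state();print(s['tcp_pos'],s['eef_rot'])
c=cap('scene')
b=c['frame'][170:420,150:400,::-1]; cv2.imwrite('pics/s3c.png',cv2.resize(b,None,fx=2.4,fy=2.4,interpolation=cv2.INTER_CUBIC))
```

```text
[0.43942875 0.0210928  0.10522069] [ 1.79963387e+02  7.51588201e-02 -5.30266973e+00]
```

View pics/s3c.png

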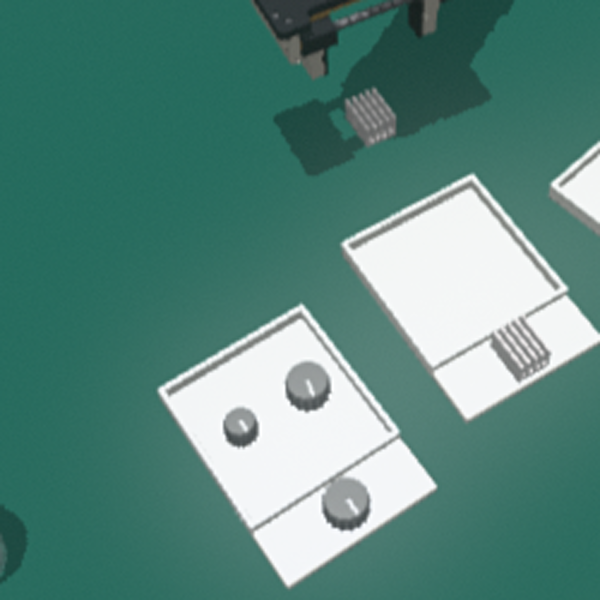

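Both knobs stand in their tray (crop (308,385), (240,427)). The heat sink lies under the gripper at (370,117). Descending onto it.

>>> {"method": "drive_tool", "body": {"commands": [{"hand": 0,"tx": 0,"ty": 0,"tz": -0.05,"turn": 0},{"hand": 0,"tx": 0,"ty": 0,"tz": -0.1,"turn": 0},{"hand": 0,"tx": 0,"ty": 0,"tz": -0.13,"turn": 0},{"hand": 0,"tx": 0,"ty": 0,"tz": -0.15,"turn": 0},{"hand": 0,"tx": 0,"ty": 0,"tz": -0.165,"turn": 0},{"hand": 0,"tx": 0,"ty": 0,"tz": -0.165,"turn": 0},{"hand": 1,"tx": 0,"ty": 0,"tz": -0.165,"turn": 0},{"hand": 1,"tx": 0,"ty": 0,"tz": -0.165,"turn": 0},{"hand": 1,"tx": 0,"ty": 0,"tz": -0.165,"turn": 0},{"hand": 1,"tx": 0,"ty": 0,"tz": -0.165,"turn": 0}], "grip_force": 15}}

```text
time_s: 27.25
tcp_pos: [0.4403, 0.0215, 0.0075]
eef_rot: [-180.0, -0.1, -5.1]
contact_force: [0.2, 1.3, 0.2]
gripper_width: 0.0612
gripper_force: 0.0
```

>>> {"method": "drive_tool", "body": {"commands": [{"hand": 1,"tx": 0,"ty": 0,"tz": 0,"turn": 0},{"hand": 1,"tx": 0,"ty": 0,"tz": 0,"turn": 0},{"hand": 1,"tx": 0,"ty": 0,"tz": 0,"turn": 0},{"hand": 1,"tx": 0,"ty": 0,"tz": 0,"turn": 0},{"hand": 1,"tx": 0,"ty": 0,"tz": 0,"turn": 0},{"hand": 1,"tx": 0,"ty": 0,"tz": 0,"turn": 0},{"hand": 1,"tx": 0,"ty": 0,"tz": 0,"turn": 0}]}}

```text
time_s: 27.95
tcp_pos: [0.44, 0.0213, 0.007]
eef_rot: [180.0, -0.0, -5.1]
contact_force: [-0.1, 0.8, 1.0]
gripper_width: 0.0303
gripper_force: 14.8
```

>>> {"method": "drive_tool", "body": {"commands": [{"hand": 1,"tx": 0,"ty": 0,"tz": 0.04,"turn": 0},{"hand": 1,"tx": 0,"ty": 0,"tz": 0.1,"turn": 0},{"hand": 1,"tx": 0,"ty": 0,"tz": 0.15,"turn": 0},{"hand": 1,"tx": 0.04,"ty": -0.01,"tz": 0.17,"turn": 0.01},{"hand": 1,"tx": 0.1,"ty": -0.02,"tz": 0.17,"turn": 0.03},{"hand": 1,"tx": 0.16,"ty": -0.03,"tz": 0.17,"turn": 0.04},{"hand": 1,"tx": 0.22,"ty": -0.04,"tz": 0.17,"turn": 0.05},{"hand": 1,"tx": 0.265,"ty": -0.05,"tz": 0.17,"turn": 0.05},{"hand": 1,"tx": 0.287,"ty": -0.05,"tz": 0.17,"turn": 0.05},{"hand": 1,"tx": 0.287,"ty": -0.05,"tz": 0.17,"turn": 0.05}]}}

```text
time_s: 28.95
tcp_pos: [0.613, -0.0088, 0.108]
eef_rot: [180.0, 0.1, -0.7]
contact_force: [0.2, 0.2, -1.2]
gripper_width: 0.0298
gripper_force: 14.9
```

>>> {"method": "drive_tool", "body": {"commands": [{"hand": 1,"tx": 0,"ty": 0,"tz": -0.03,"turn": 0},{"hand": 1,"tx": 0,"ty": 0,"tz": -0.07,"turn": 0},{"hand": 1,"tx": 0,"ty": 0,"tz": -0.11,"turn": 0},{"hand": 1,"tx": 0,"ty": 0,"tz": -0.135,"turn": 0},{"hand": 1,"tx": 0,"ty": 0,"tz": -0.15,"turn": 0},{"hand": 1,"tx": 0,"ty": 0,"tz": -0.157,"turn": 0},{"hand": 1,"tx": 0,"ty": 0,"tz": -0.161,"turn": 0},{"hand": 1,"tx": 0,"ty": 0,"tz": -0.163,"turn": 0},{"hand": 1,"tx": 0,"ty": 0,"tz": -0.163,"turn": 0},{"hand": 1,"tx": 0,"ty": 0,"tz": -0.163,"turn": 0}]}}

```text
time_s: 29.95
tcp_pos: [0.6125, -0.0086, 0.0117]
eef_rot: [-180.0, -0.1, -0.6]
contact_force: [0.4, 0.1, -1.3]
gripper_width: 0.0302
gripper_force: 14.9
```

>>> {"method": "drive_tool", "body": {"commands": [{"hand": 0.6,"tx": 0,"ty": 0,"tz": 0,"turn": 0},{"hand": 0.4,"tx": 0,"ty": 0,"tz": 0,"turn": 0},{"hand": 0.4,"tx": 0,"ty": 0,"tz": 0,"turn": 0},{"hand": 0.4,"tx": 0,"ty": 0,"tz": 0,"turn": 0},{"hand": 0.4,"tx": 0,"ty": 0,"tz": 0.01,"turn": 0},{"hand": 0.4,"tx": 0,"ty": 0,"tz": 0.05,"turn": 0},{"hand": 0.4,"tx": 0,"ty": 0,"tz": 0.12,"turn": 0},{"hand": 0.4,"tx": 0,"ty": 0,"tz": 0.2,"turn": 0},{"hand": 0.4,"tx": -0.1,"ty": 0,"tz": 0.27,"turn": 0},{"hand": 0.4,"tx": -0.18,"ty": 0,"tz": 0.3,"turn": 0}]}}

```text
time_s: 30.95
tcp_pos: [0.5265, -0.0085, 0.1833]
eef_rot: [-180.0, -0.2, -0.6]
contact_force: [0.1, 0.5, 0.2]
gripper_width: 0.0521
gripper_force: 0.0
```

>>> {"method": "drive_tool", "body": {"commands": [{"hand": 0.4,"tx": -0.05,"ty": 0,"tz": 0.05,"turn": 0},{"hand": 0.4,"tx": -0.1,"ty": 0,"tz": 0.1,"turn": 0},{"hand": 0.4,"tx": -0.1,"ty": 0,"tz": 0.1,"turn": 0},{"hand": 0.4,"tx": -0.1,"ty": 0,"tz": 0.1,"turn": 0},{"hand": 0.4,"tx": -0.1,"ty": 0,"tz": 0.1,"turn": 0}]}}

```text
time_s: 31.45
tcp_pos: [0.4659, -0.0086, 0.2407]
eef_rot: [-180.0, 0.0, -0.6]
contact_force: [1.0, 0.3, -1.3]
gripper_width: 0.0525
gripper_force: 0.0
```

Run:
```python
from h import *
s=r.get_state();print(s['tcp_pos'],s['time_s'])
c=cap('scene')
b=c['frame'][150:430,90:530,::-1]; cv2.imwrite('pics/s4c.png',cv2.resize(b,None,fx=1.8,fy=1.8,interpolation=cv2.INTER_CUBIC))
```

```text
[ 0.46587975 -0.00864931  0.24067959] 31.45
```

View pics/s4c.png

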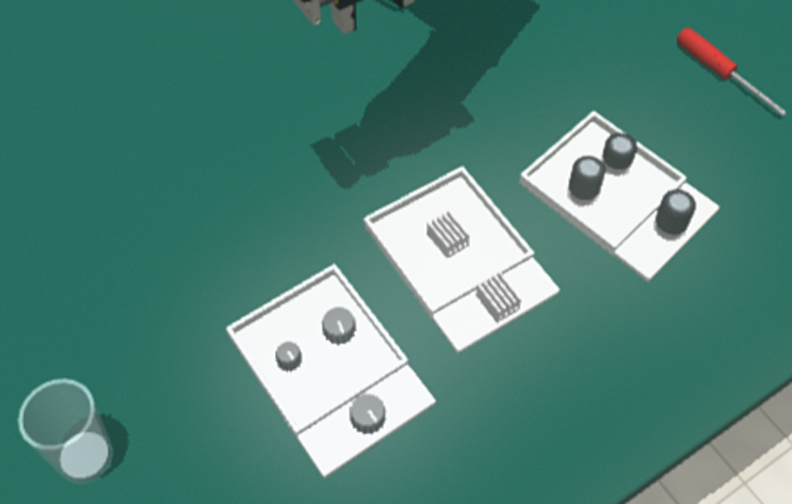

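All five parts are upright in the right trays: heat sink at (448,234), eyepieces at (587,178) and (620,150), knobs at (339,324) and (288,355). The arm is clear of everything.

```bash
python3 -c "
from plant import r
print(r.close_job())"
```

```text
the job is handed in; nothing more can be done
None
```

All five parts stand upright in the trays of their kind in the last picture, the glass and screwdriver were not touched, and the job was handed in at about 31 s; no verdict was returned.

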